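Dock the fossil carrier under the microscope and take the picture

TASK

Without grasping anything, use the fingertip on the orange rib to gently push the blue fossil carrier along its rails, under the microscope, until it drops into its locating notches and sits down level. Then press the green capture button fully down with the fingertip and move clear. Do not lift or tip the carrier, do not touch the fossil, and leave everything else on the bench as it stands.

Things in the scene. Friction and masses are not known exactly. Their poses are not given: they have to be found in the camera images.
- dock: Fixed slide dock: white base plate 410 x 128 x 12 mm, steel rails on it (tops 18 mm above the table) between aluminium side guides (tops 30 mm up). Origin: at table height, on the centre line, under the docked carrier's middle. +x: the way the carrier is pushed home (about the robot's right), +z up. Spans x -262 to +148 mm; a 34 mm high black stop ends it, 20 mm past the docked carrier.
- microscope: Stereo microscope fixed to the dock; origin and axes those of the dock. Optical axis at x +50, y 0 mm; the lens ends 165 mm above the table, the head is 40 mm in radius. Column at x +50, y +185 mm, 380 mm high; foot 170 x 150 x 22 mm round it; eyepieces point to +x. Nothing of its head is nearer than 80 mm to the path of the orange rib.
- seat (a point): Where the carrier's origin lies when docked: on the dock's centre line, 12 mm above the table, the bottom of the notches. The notches are four gaps in the rails, 18 mm long, 6 mm deep, 85 mm before and behind this point. Axes as the dock's.
- carrier: Loose dark blue board 220 (x, front +x) x 110 x 10 mm on four slippery white feet 10 mm high, 0.75 kg. Origin: centre of the underside of the feet: 18 mm above the table on the rails, 12 mm when home; board top 20 mm above it. Starts 90 to 150 mm short of the seat; slides with 2 to 4 N. Home, it drops 6 mm all at once and the notch walls stop it (2 mm play). About 20 N on the rib would tip it.
- rib (a point): Centre of the rear (carrier -x) face of the orange upright push rib at the carrier's tail, 104 mm behind its middle, 36 mm above its origin. Rib: 90 mm wide (y), 8 mm thick, 32 mm high above the board's top, 6 mm from the board's tail end. Push this face towards +x. Axes as the carrier's.
- spot (a point): Centre of the specimen place on the board's top, 50 mm in front of the carrier's middle, within a black rim 96 x 88 mm, 5 mm high.
- fossil: Loose grey stone slab with a round fossil, 60 x 56 mm, 16 mm thick (the spiral up to 21 mm), lying inside the black rim on the carrier. Origin: centre of its underside, z up. Not to be touched.
- control: Fixed grey control box 100 x 80 x 30 mm on the table, left of the dock, with the capture button on its top. Origin: centre of its underside.
- capture_top (a point): Centre of the top of the round green capture button (32 mm diameter), 48 mm above the table when released; it is pressed straight down.
- capture (a joint): Travel of the capture button in m: 0 released, 0.006 fully down; a spring resists with about 1.5 N at first and 5 N fully down, and returns it.
- mouse: Bystander: black computer mouse 105 x 60 x 28 mm. Origin: centre of the underside.
- brush: Bystander: dusting brush lying on the table.
- vial: Bystander: small jar 40 mm in diameter, 70 mm high. Origin: centre of the underside.
- specimen_box: Bystander: open cardboard box 70 x 55 x 28 mm. Origin: centre of the underside.
- rock: Bystander: rock piece 50 x 42 x 22 mm. Origin: centre of the underside.
- tray: Bystander: white divided tray 160 x 110 x 25 mm. Origin: centre of the underside.
- loupe: Bystander: black loupe 48 mm in diameter, 30 mm high. Origin: centre of the underside.
Not all that is in view belongs to the job. What is meant by the control is not pink, red or turquoise, and is the smaller of those in its own colour.

How it is judged (in metres and radians):
On the way, in this order (a step that is already met when the one before it is completed fails the run):
1. the carrier has dropped into its locating notches (z of carrier in the frame of seat below 0.002 m and x of carrier in the frame of seat between -0.004 and 0.004 m and angle between carrier's own z axis and vertical below 0.02 rad), for 0.2 s.
2. the capture button is pressed down (value of joint capture above 0.0045 m), for 0.05 s.
At the end, for the whole second after the job is handed in: Carrier at rest in its notches: within 4 mm of the seat along the rails, under 2 mm above the notch bottom, level within 0.02 rad; fossil flat and within 18 mm of its place; capture button pressed 4.5 mm or more after docking, and released again (all of step 1 and z of carrier in the frame of seat above -0.003 m and linear speed of carrier below 0.01 m/s and horizontal distance between fossil and spot below 0.018 m and angle between fossil's own z axis and vertical below 0.1 rad and value of joint capture below 0.002 m); the robot touches nothing.
It fails at once if the capture button is pressed before the carrier has dropped home (value of joint capture above 0.0045 m and z of carrier in the frame of seat above 0.003 m).
It fails at once if the carrier is lifted more than 8 mm off its rails or tipped by more than 0.12 rad (z of carrier in the frame of seat above 0.014 m or angle between carrier's own z axis and vertical above 0.12 rad).
It fails at once if the carrier is shoved or squeezed with more than 30 N (contact force between the fingers and carrier above 30 N).
It fails at once if the fossil is touched by the robot (contact force between any of the fingers, the arm and fossil above 0.5 N).
It fails at once if a bystander is moved by more than 20 mm (distance of any of mouse, brush, vial, specimen_box, rock, tray, loupe from where it was at the start of the episode above 0.02 m).
It also fails if it takes over 45 s, if anything falls off the work surface, if the arm or the gripper's body presses on something with over 40 N, if the wrist force passes 120 N, or if a joint passes its speed limit or range.

ROBOT

A 6-joint arm with a two-finger parallel gripper is mounted at the origin on the work surface. World frame = base frame: x ahead of the robot, y to its left, z up, the work surface at z = 0. Lengths are in m, angles in degrees, forces in N, time in s.
With the tool pointing down it reaches from about 0.3 to 0.875 m from the base axis. Payload 6.4 kg.
Tool frame: the origin (TCP) lies between the finger pads; the fingertips stand 17 mm ahead of it and the grasp point (between the pads) lies 2 mm behind it; z points along the fingers, y is the direction in which the jaws open and shut (so a half turn about z gives the same grasp; the last joint's range is limited). The gripper opens to 88 mm and grips with 3 to 60 N. Pads are 18 mm wide; open, the fingers measure 123 mm over their backs; the gripper's body (75 mm by 187 mm) begins 45 mm behind the grasp point.
Start: joints at [-75.533, 10.359, 92.074, -0, 77.567, -11.82], TCP at [0.255, -0.516, 0.256] pointing down, gripper open.
Joint ranges: [-171.53, 171.53], [-51.25, 118.39], [17.06, 147.69], [-65.23, 245.23], [0, 150.52], [-178.68, 178.68]. Speed limits (degrees/s): [147.25, 147.25, 172.46, 180, 180, 180].

INTERFACE

Orientations are given as a 3x3 rotation matrix whose columns are the frame's x, y, z axes.
In Python, from plant import r gives the robot as it stands.
- The arm moves only by the shell command python3 -m handwheel 'ROWS' [FORCE]. ROWS is JSON, a list of rows, each an object of numbers: "dx", "dy", "dz": the shift along the tool's x, y, z in mm; "roll": the turn about the tool's z in degrees; "grip": the opening, from 0 (shut) to 1 (fully open). A call has 1 to 8 rows; each row shifts and turns the pose as measured when the row begins, along the tool's axes as they then stand; what a row does not reach is not made up. A row lasts 1/12 s, in which the tool goes at most 41.7 mm and 7.16 degrees, less where a joint would pass 70% of its speed; a pose out of reach is approached as far as the arm can. A call with a gripper value outside its range is refused whole. The fingers move at their own pace and stop on an object; FORCE is the grip in N (left out, the last holds). Time passes only in rows, so rows that do not move let the fingers close. It gives the time, the measured TCP pose, the force and the opening at its end, in the units of the state.
- r.state(): the state, without advancing time (a new reading comes with each control period).
- r.camera(name): name is "side" or "top" or "wrist"; returns a dict with "frame" (384x512x3 uint8, red, green, blue), "intrinsics" (3x3 intrinsics, pixels), "R" (3x3) and "t" (3): a world point X has camera coordinates R X + t. Camera axes: x right, y down, z forward; pixel columns grow to the right and rows downward; lengths in m; the calibration is good to about 2 mm. A picture is of the moment at which its call begins. There is no depth.
- r.finish_job(): hands the job in, once; it reports no verdict.
Trained networks look in the newest picture that a camera, given by its name, has taken for a name from the list of things; names that differ only in an ending like _2 or _b are one class to them, and where a whole thing is asked for, a point or a joint stands for the part that bears it (a point fixed in the world has none). Each returns a list of dicts, best first, with "confidence" (0 to 1); they miss things now and then, are a little off and sometimes report something else, mostly with a low value. They report only what shows in the picture. A call takes as long as a camera call. They do not tell look-alikes from the thing itself.
- r.look_for(camera, label): "xy" ([column, row] in pixels, amid what is visible of it).
- r.landmark_of(camera, label): "xy" ([column, row] in pixels: a listed point, or the origin of a listed thing).
The state is a dict: "time": time; "joint_positions": joint angles; "qvel": joint speeds; "effort": joint torques, N m; "tcp_pos": TCP position; "tool_rot": TCP orientation; "contact_force": force on the tool from outside, world axes, zero at the start; "moment": the same for the moment, N m; "gripper_width": opening from 0.0 (shut) to 1.0 (fully open).
Only numpy, scipy, OpenCV 4.12 (cv2) and the standard library are available. Lean on these libraries where they do the work, as an engineer would, in place of code of your own. Each camera call takes 0.05 s, during which the arm holds its last target.

## Working session

There is one attempt and no reset: what is moved stays moved. The work goes in short steps, Python scripts to look and compute and a shell command to move; the robot and the scene stay as the last step left them, time stands still between calls to the robot, and variables do not carry over. Pictures are saved under pics/ and viewed, and the job is handed in when it is done.

```bash
mkdir -p pics; ls; python3 - <<'E'
from plant import r
import cv2,json
s=r.state();print(s)
for c in ["side","top","wrist"]:
    d=r.camera(c);cv2.imwrite(f"pics/{c}0.png",cv2.cvtColor(d["frame"],cv2.COLOR_RGB2BGR))
    print(c,d["intrinsics"].tolist() if hasattr(d["intrinsics"],'tolist') else d["intrinsics"],(-d["R"].T@d["t"]).round(3))
    for l in ["carrier","rib","spot","fossil","control","capture_top","seat","dock"]:
        print(l,[(x["xy"],round(x["confidence"],2)) for x in r.landmark_of(c,l)][:5])
E
```

```text
pics
{'time': 0.0, 'joint_positions': array([-7.55326958e+01,  1.04013816e+01,  9.21289317e+01, -1.66845423e-03,
        7.75656168e+01, -1.18224320e+01]), 'qvel': array([-0.04165423, -0.02694603,  0.06278445,  0.02345485, -0.03712625,
       -0.01096402]), 'effort': array([ 1.08485640e-04, -4.33872449e+01, -3.41847754e+01,  7.01693189e-02,
        3.85371340e-02, -1.38143832e-04]), 'tcp_pos': array([ 0.25453859, -0.51505797,  0.2548381 ]), 'tool_rot': array([[ 8.96563069e-01,  4.42915866e-01, -4.45820252e-04],
       [ 4.42915979e-01, -8.96561671e-01,  1.61409977e-03],
       [ 3.15205049e-04, -1.64460316e-03, -9.99998598e-01]]), 'contact_force': array([-0.2652695 , -0.18355391,  0.31047948]), 'moment': array([ 0.00022534,  0.00329701, -0.05449846]), 'gripper_width': 0.9988409421001527}
side [[473.3344785905529, 0.0, 258.463349182267], [0.0, 473.3344785905529, 195.50386447442924], [0.0, 0.0, 1.0]] [-0.112  1.249  1.057]
carrier [([253.1, 179.4], 0.59)]
rib [([238.7, 189.4], 0.7)]
spot [([261.8, 170.6], 0.82)]
fossil [([257.7, 168.7], 0.53)]
control [([281.9, 303.1], 0.83), ([153.5, 
[... 374 characters left out ...]
84 0.115 1.683]
carrier [([289.9, 173.5], 0.65)]
rib []
spot [([304.7, 176.8], 0.81)]
fossil [([307.5, 174.1], 0.83)]
control [([183.4, 207.1], 0.98), ([143.1, 143.9], 0.94), ([149.3, 271.3], 0.92), ([71.3, 198.8], 0.68), ([130.6, 209.2], 0.6)]
capture_top [([142.6, 268.1], 0.63), ([65.4, 193.7], 0.56), ([131.1, 207.6], 0.5), ([183.5, 205.0], 0.49), ([141.0, 140.4], 0.4)]
seat [([318.3, 180.8], 0.75)]
dock [([320.4, 177.9], 0.82), ([230.2, 121.8], 0.22), ([289.2, 175.2], 0.19)]
wrist [[276.18566442777126, 0.0, 254.94182014330877], [0.0, 276.18566442777126, 191.4126557462202], [0.0, 0.0, 1.0]] [ 0.315 -0.487  0.385]
carrier []
rib []
spot []
fossil []
control []
capture_top []
seat []
dock []
```

View pics/side0.png

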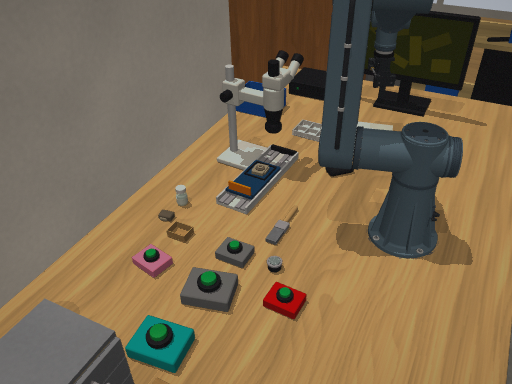

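View pics/top0.png

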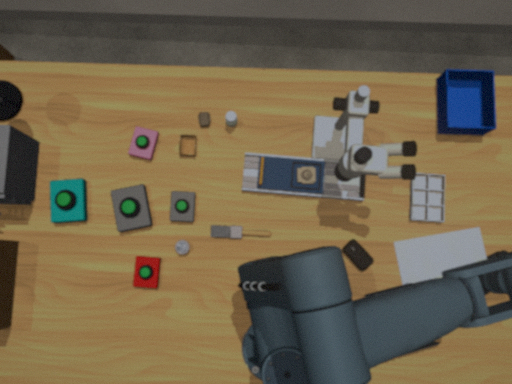

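```bash
python3 - <<'E'
import cv2
a=cv2.imread("pics/top0.png")[110:310,40:240];cv2.imwrite("pics/topc.png",cv2.resize(a,(600,600),interpolation=cv2.INTER_CUBIC))
a=cv2.imread("pics/top0.png")[110:250,220:420];cv2.imwrite("pics/topd.png",cv2.resize(a,(800,560),interpolation=cv2.INTER_CUBIC))
a=cv2.imread("pics/side0.png")[220:384,120:320];cv2.imwrite("pics/sidec.png",cv2.resize(a,(732,600),interpolation=cv2.INTER_CUBIC))
E
```

```text
(no output)
```

View pics/topc.png

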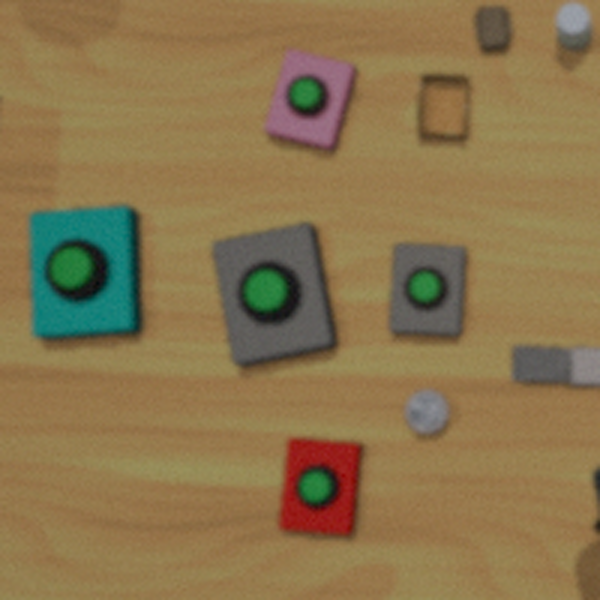

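View pics/topd.png

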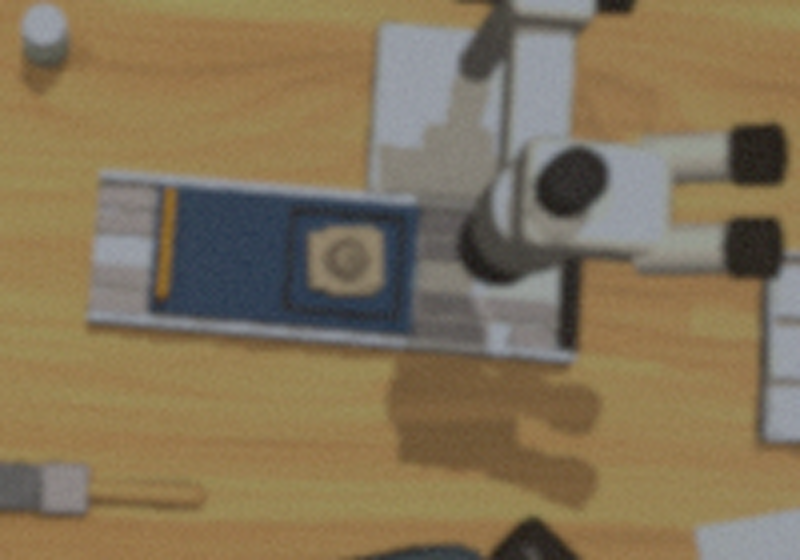

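View pics/sidec.png

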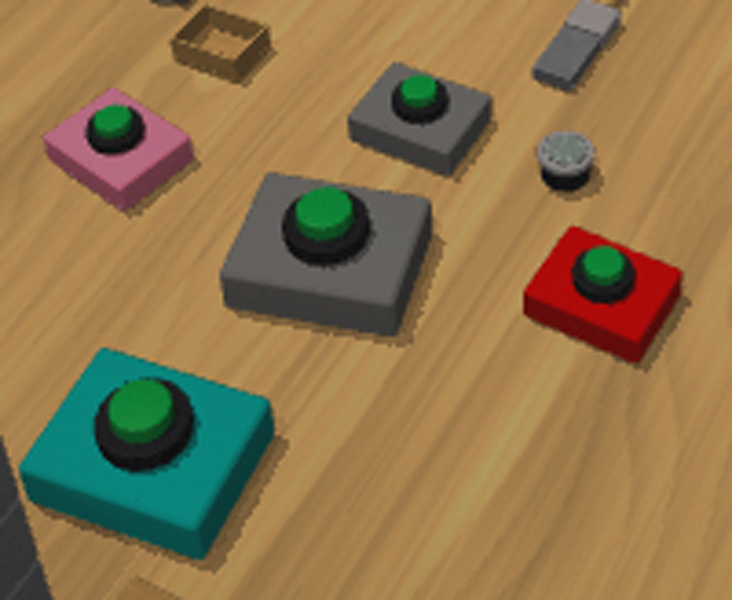

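Button boxes in the top picture are pink (143,142), turquoise (68,200), red (147,272), large grey (131,207) and small grey (182,206). The small grey one fits: it isn't an excluded colour and is the smaller grey. The enlarged crops confirm it. The carrier is on the rails with the orange rib at about (261,171), to the left of the scope.

```bash
cat > h.py <<'E'
from plant import r
import numpy as np,cv2
def ray(d,xy,z):
    K,R,t=map(np.array,(d["intrinsics"],d["R"],d["t"]))
    c=-R.T@t; v=R.T@np.linalg.solve(K,[xy[0],xy[1],1.]); return c+v*(z-c[2])/v[2]
def proj(d,X):
    p=np.array(d["R"])@np.array(X)+d["t"];p=np.array(d["intrinsics"])@p;return p[:2]/p[2]
def tri(obs):
    A=np.zeros((3,3));b=np.zeros(3)
    for d,xy in obs:
        c=ray(d,xy,0);c0=-np.array(d["R"]).T@d["t"];v=c-c0;v/=np.linalg.norm(v);P=np.eye(3)-np.outer(v,v);A+=P;b+=P@c0
    return np.linalg.solve(A,b)
def mask(d,lo,hi):
    h=cv2.cvtColor(np.ascontiguousarray(d["frame"]),cv2.COLOR_RGB2HSV);return cv2.inRange(h,np.array(lo),np.array(hi))
def blobs(m,a=8):
    n,l,s,c=cv2.connectedComponentsWithStats(m);return [(c[i].round(1),s[i].tolist()) for i in range(1,n) if s[i][4]>=a]
E
python3 - <<'E'
from h import *
for c in ["top","side"]:
    d=r.camera(c)
    g=mask(d,(50,120,60),(75,255,255));print(c,"green",[(b[0],b[1][4],ray(d,b[0],.048).round(3)) for b in blobs(g)])
    o=mask(d,(8,200,150),(20,255,255));print("orange",blobs(o,5))
    bl=mask(d,(100,100,30),(120,255,255));print("blue",blobs(bl,50))
d=r.camera("top")
z=.070
o=mask(d,(8,200,150),(20,255,255));ys,xs=np.where(o[160:190,255:270]);P=np.array([ray(d,(x+255,y+160),z)[:2] for x,y in zip(xs,ys)])
print(cv2.minAreaRect(P.astype(np.float32)*1000),P.mean(0))
f=lambda x,y:(x/4+220,y/4+110)
for n,p,z in [("dockTL",(100,172),.03),("dockBL",(88,324),.03),("dockBR",(574,360),.03),("carTL",(160,185),.038),("carBL",(152,310),.038),("carTR",(418,203),.038),("carBR",(412,332),.038),("ribT",(172,190),.07),("ribB",(162,300),.07)]:
    print(n,ray(d,f(*p),z).round(4))
E
```

```text
top green [(array([141.4, 140.8]), 76, array([0.663, 0.47 , 0.048])), (array([ 62.9, 198.6]), 170, array([0.461, 0.717, 0.048])), (array([128.1, 206.4]), 168, array([0.442, 0.501, 0.048])), (array([181.1, 205.3]), 83, array([0.451, 0.327, 0.048])), (array([144.6, 271.7]), 89, array([0.232, 0.435, 0.048]))]
orange []
blue [(array([466. , 101.1]), [438, 69, 57, 65, 3506]), (array([284.4, 168.1]), [276, 159, 15, 20, 108]), (array([281.2, 182.6]), [273, 175, 17, 14, 95])]
side green [(array([233.9, 244.5]), 67, array([0.448, 0.329, 0.048])), (array([150.4, 252.8]), 72, array([0.659, 0.472, 0.048])), (array([208.1, 277.9]), 180, array([0.447, 0.483, 0.048])), (array([284.4, 292.2]), 94, array([0.229, 0.437, 0.048])), (array([157.9, 331.9]), 244, array([0.466, 0.699, 0.048]))]
orange [(array([239. , 184.1]), [229, 181, 21, 8, 29])]
blue [(array([254.1,  85.1]), [245, 81, 18, 10, 119]), (array([441.3,  89.7]), [425, 84, 34, 12, 211]), (array([251.2, 108.7]), [236, 101, 30, 16, 292]), (array([253.4, 180.6]), [226, 160, 54, 39, 593])]Traceback (most recent call last):
  File "<stdin>", line 10, in <module>
cv2.error: OpenCV(4.12.0) /io/opencv/modules/imgproc/src/convhull.cpp:143: error: (-215:Assertion failed) total >= 0 && (depth == CV_32F || depth == CV_32S) in function 'convexHull'
```

```bash
python3 - <<'E'
from h import *
d=r.camera("top");s=r.camera("side")
print(np.array(d["R"]).round(3))
o=mask(d,(6,130,100),(22,255,255));sub=o[155:190,254:270]
print(d["frame"][170,255:268].tolist())
hsv=cv2.cvtColor(np.ascontiguousarray(d["frame"]),cv2.COLOR_RGB2HSV);print(hsv[170,255:268].tolist())
f=lambda x,y:(x/4+220,y/4+110)
for n,p,z in [("dockTL",(100,172),.03),("dockBL",(88,324),.03),("dockBR",(574,360),.03),("carTL",(160,185),.038),("carBL",(152,310),.038),("carTR",(418,203),.038),("carBR",(412,332),.038),("ribT",(172,190),.07),("ribB",(162,300),.07)]:
    print(n,ray(d,f(*p),z).round(4))
for n,c in(("top",d),("side",s)):
  for l in ["rib","carrier","fossil","dock","spot","seat","capture_top"]:
    z={"rib":.054,"carrier":.018,"fossil":.038,"dock":0,"spot":.038,"seat":.012,"capture_top":.048}[l]
    print(n,l,[(ray(c,x["xy"],z)[:2].round(3),round(x["confidence"],2)) for x in r.landmark_of(n,l)][:3 if l!="capture_top" else 5])
a=s["frame"][130:230,200:320];cv2.imwrite("pics/sided.png",cv2.cvtColor(cv2.resize(a,(720,600),interpolation=cv2.INTER_CUBIC),cv2.COLOR_RGB2BGR))
E
```

```text
[[ 0.029 -1.     0.006]
 [-0.99  -0.029 -0.135]
 [ 0.135 -0.002 -0.991]]
[[154, 156, 162], [145, 149, 152], [133, 139, 143], [109, 112, 121], [92, 87, 87], [120, 96, 62], [138, 106, 49], [119, 94, 53], [81, 74, 63], [59, 63, 76], [48, 59, 76], [52, 64, 83], [49, 63, 80]]
[[113, 13, 162], [103, 12, 152], [102, 18, 143], [113, 25, 121], [0, 14, 92], [18, 123, 120], [19, 164, 138], [19, 141, 119], [18, 57, 81], [113, 57, 76], [108, 94, 76], [108, 95, 83], [106, 99, 80]]
dockTL [0.6361 0.1222 0.03  ]
dockBL [0.5064 0.1284 0.03  ]
dockBR [ 0.4881 -0.2778  0.03  ]
carTL [0.6248 0.0715 0.038 ]
carBL [0.5187 0.0755 0.038 ]
carTR [ 0.6159 -0.1452  0.038 ]
carBR [ 0.5066 -0.1411  0.038 ]
ribT [0.6143 0.0624 0.07  ]
ribB [0.5226 0.0683 0.07  ]
top rib [(array([0.571, 0.069]), 0.72)]
top carrier [(array([ 0.574, -0.047]), 0.67)]
top fossil [(array([ 0.572, -0.094]), 0.53)]
top dock [(array([ 0.562, -0.134]), 0.77)]
top spot [(array([ 0.568, -0.088]), 0.69)]
top seat [(array([ 0.554, -0.134]), 0.6), (array([0.57 , 0.074]), 0.52)]
top capture_top [(array([0.229, 0.438]), 0.63), (array([0.442, 0.497]), 0.59), (array([0.659, 0.466]), 0.56), (array([0.459, 0.318]), 0.5), (array([0.472, 0.712]), 0.42)]
side rib [(array([0.574, 0.075]), 0.92)]
side carrier [(array([ 0.575, -0.044]), 0.69)]
side fossil [(array([ 0.565, -0.079]), 0.54), (array([ 0.545, -0.011]), 0.16)]
side dock [(array([ 0.554, -0.125]), 0.89)]
side spot [(array([ 0.57 , -0.097]), 0.95)]
side seat [(array([ 0.562, -0.141]), 0.59)]
side capture_top [(array([0.469, 0.696]), 0.82), (array([0.454, 0.479]), 0.77), (array([0.347, 0.183]), 0.73), (array([0.24, 0.44]), 0.62), (array([0.457, 0.326]), 0.52)]
```

View pics/sided.png

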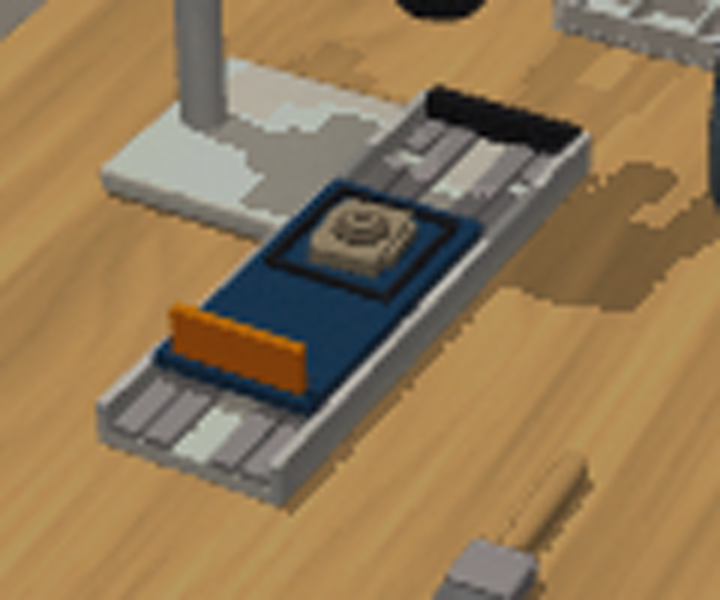

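```bash
python3 -m handwheel '[{"roll":-7,"grip":0},{"roll":-7,"grip":0},{"roll":-7,"grip":0},{"roll":-7,"grip":0},{"roll":-7,"grip":0},{"roll":-7,"grip":0},{"roll":-7,"grip":0},{"roll":-7,"grip":0}]' 20
```

```text
validation failed for argument at $[0]...
```

```bash
python3 -m handwheel --help; python3 -m handwheel '[{"dx":0,"dy":0,"dz":0,"roll":-7,"grip":0},{"dx":0,"dy":0,"dz":0,"roll":-7,"grip":0},{"dx":0,"dy":0,"dz":0,"roll":-7,"grip":0},{"dx":0,"dy":0,"dz":0,"roll":-7,"grip":0},{"dx":0,"dy":0,"dz":0,"roll":-7,"grip":0},{"dx":0,"dy":0,"dz":0,"roll":-7,"grip":0},{"dx":0,"dy":0,"dz":0,"roll":-7,"grip":0},{"dx":0,"dy":0,"dz":0,"roll":-7,"grip":0}]' 20
```

```text
time: 2.97
tcp_pos: [0.2547, -0.5155, 0.2557]
tool_rot: [[0.112, 0.994, 0.0], [0.994, -0.112, -0.0], [-0.0, 0.0, -1.0]]
contact_force: [-1.1, 0.3, 0.2]
gripper_width: 0.416invalid input: not JSON, or not a number
```

```bash
python3 -m handwheel '[{"dx":39,"dy":12,"dz":0,"roll":-3.7,"grip":0},{"dx":39,"dy":10,"dz":0,"roll":0,"grip":0},{"dx":39,"dy":10,"dz":0,"roll":0,"grip":0},{"dx":39,"dy":10,"dz":0,"roll":0,"grip":0},{"dx":39,"dy":8,"dz":0,"roll":0,"grip":0},{"dx":39,"dy":8,"dz":0,"roll":0,"grip":0},{"dx":39,"dy":8,"dz":0,"roll":0,"grip":0},{"dx":39,"dy":8,"dz":0,"roll":0,"grip":0}]'
```

```text
time: 3.63
tcp_pos: [0.3438, -0.2033, 0.254]
tool_rot: [[0.049, 0.999, 0.001], [0.999, -0.049, -0.003], [-0.003, 0.001, -1.0]]
contact_force: [-0.1, -0.4, -0.4]
gripper_width: 0.008
```

```bash
python3 -m handwheel '[{"dx":40,"dy":0,"dz":0,"roll":0,"grip":0},{"dx":40,"dy":0,"dz":0,"roll":0,"grip":0},{"dx":40,"dy":0,"dz":0,"roll":0,"grip":0},{"dx":40,"dy":0,"dz":0,"roll":0,"grip":0},{"dx":40,"dy":0,"dz":0,"roll":0,"grip":0},{"dx":40,"dy":10,"dz":0,"roll":0,"grip":0},{"dx":40,"dy":10,"dz":0,"roll":0,"grip":0},{"dx":40,"dy":10,"dz":0,"roll":0,"grip":0}]'; python3 -m handwheel '[{"dx":0,"dy":40,"dz":0,"roll":0,"grip":0},{"dx":0,"dy":40,"dz":0,"roll":0,"grip":0},{"dx":0,"dy":40,"dz":0,"roll":0,"grip":0},{"dx":0,"dy":40,"dz":0,"roll":0,"grip":0},{"dx":0,"dy":0,"dz":0,"roll":0,"grip":0}]'
python3 - <<'E'
from h import *
s=r.state();u=np.array([-.047,-.9989]);p=s["tcp_pos"];print(p,s["joint_positions"].round(1))
for c in ["top","side","wrist"]:
    d=r.camera(c);cv2.imwrite(f"pics/{c}1.png",cv2.cvtColor(d["frame"],cv2.COLOR_RGB2BGR))
E
```

```text
time: 4.3
tcp_pos: [0.3871, 0.1257, 0.2559]
tool_rot: [[0.052, 0.999, 0.013], [0.999, -0.052, -0.006], [-0.006, 0.013, -1.0]]
contact_force: [0.5, -0.5, 0.7]
gripper_width: 0.004
time: 4.72
tcp_pos: [0.5512, 0.1349, 0.2564]
tool_rot: [[0.027, 1.0, 0.014], [1.0, -0.027, -0.003], [-0.003, 0.014, -1.0]]
contact_force: [-0.2, -0.6, 0.2]
gripper_width: 0.004
[0.55118931 0.13490876 0.25641224] [ 1.9  8.9 93.7 -0.2 76.6  3.5]
```

View pics/wrist1.png

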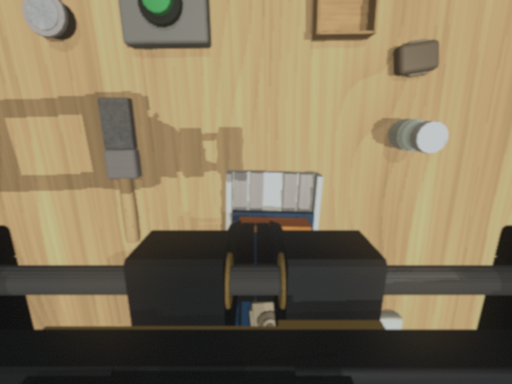

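View pics/side1.png

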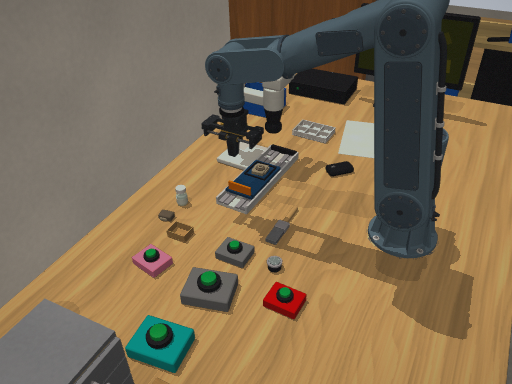

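The wrist view shows the dock's rear end, with corners near (227,172) and (321,174), and the orange rib at about (275,222) behind the gripper. The side view shows the arm clear of the scope. I'll measure from the wrist picture.

```bash
python3 - <<'E'
from h import *
d=r.camera("wrist");a=d["frame"][160:240,210:340];cv2.imwrite("pics/w1c.png",cv2.cvtColor(cv2.resize(a,(780,480),interpolation=cv2.INTER_CUBIC),cv2.COLOR_RGB2BGR))
f=lambda x,y:(x/6+210,y/6+160)
for p,z in [((227,172),.03),((321,174),.03),((234,211),.038),((313,212),.038)]: print(ray(d,p,z).round(4))
print([(x["xy"],x["confidence"],ray(d,x["xy"],.054).round(4)) for x in r.landmark_of("wrist","rib")])
print([(x["xy"],x["confidence"],ray(d,x["xy"],.048).round(4)) for x in r.landmark_of("wrist","capture_top")])
E
```

```text
[0.5126 0.1316 0.03  ]
[0.6363 0.1254 0.03  ]
[0.5199 0.0801 0.038 ]
[0.6254 0.0755 0.038 ]
[([273.6, 222.6], 0.94, array([0.5713, 0.0684, 0.054 ]))]
[]
```

View pics/w1c.png

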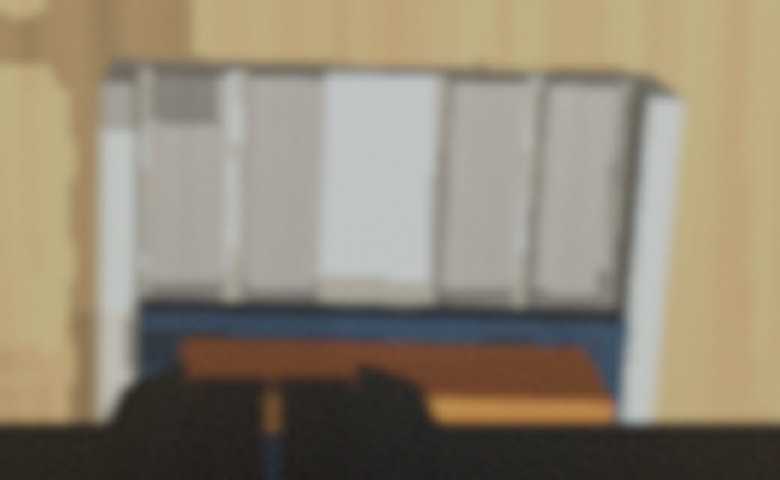

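```bash
python3 -m handwheel '[{"dx":-20,"dy":22,"dz":0,"roll":1.2,"grip":0},{"dx":0,"dy":0,"dz":38,"roll":0,"grip":0},{"dx":0,"dy":0,"dz":38,"roll":0,"grip":0},{"dx":0,"dy":0,"dz":35,"roll":0,"grip":0},{"dx":0,"dy":0,"dz":30,"roll":0,"grip":0},{"dx":0,"dy":0,"dz":20,"roll":0,"grip":0},{"dx":0,"dy":0,"dz":0,"roll":0,"grip":0}]'
```

```text
time: 5.6
tcp_pos: [0.5701, 0.1133, 0.1059]
tool_rot: [[0.049, 0.998, 0.038], [0.999, -0.049, -0.003], [-0.001, 0.038, -0.999]]
contact_force: [-0.3, 0.5, 0.0]
gripper_width: 0.008
```

```bash
python3 -m handwheel '[{"dx":0,"dy":0,"dz":15,"roll":0,"grip":0},{"dx":0,"dy":0,"dz":15,"roll":0,"grip":0},{"dx":0,"dy":0,"dz":13,"roll":0,"grip":0},{"dx":0,"dy":0,"dz":0,"roll":0,"grip":0},{"dx":-8,"dy":0,"dz":0,"roll":0,"grip":0},{"dx":-8,"dy":0,"dz":0,"roll":0,"grip":0},{"dx":0,"dy":0,"dz":0,"roll":0,"grip":0}]'
python3 - <<'E'
from h import *
for c in ["top","side"]:
    d=r.camera(c);a=d["frame"][110:250,190:370];cv2.imwrite(f"pics/{c}2.png",cv2.cvtColor(cv2.resize(a,(720,560),interpolation=cv2.INTER_CUBIC),cv2.COLOR_RGB2BGR))
E
```

```text
time: 6.18
tcp_pos: [0.5726, 0.0962, 0.0721]
tool_rot: [[0.047, 0.998, 0.05], [0.999, -0.047, -0.003], [-0.001, 0.05, -0.999]]
contact_force: [0.6, 0.3, -0.4]
gripper_width: 0.007
```

View pics/side2.png

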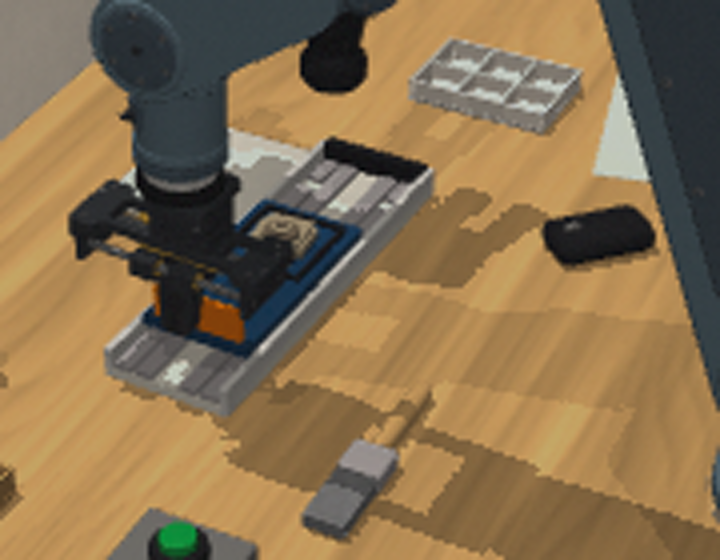

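View pics/top2.png

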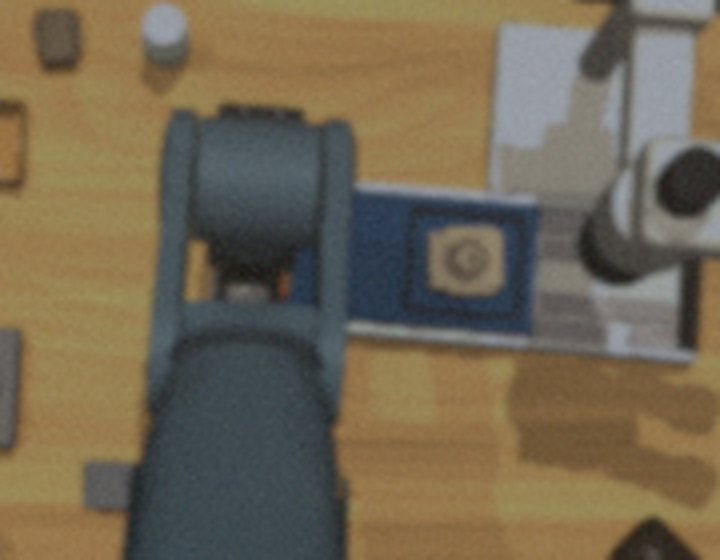

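```bash
python3 -m handwheel '[{"dx":0,"dy":0,"dz":6,"roll":0,"grip":0},{"dx":0,"dy":0,"dz":5,"roll":0,"grip":0},{"dx":0,"dy":0,"dz":0,"roll":0,"grip":0},{"dx":-4,"dy":0,"dz":0,"roll":0,"grip":0},{"dx":-4,"dy":0,"dz":0,"roll":0,"grip":0},{"dx":-4,"dy":0,"dz":0,"roll":0,"grip":0}]';python3 -m handwheel '[{"dx":-4,"dy":0,"dz":0,"roll":0,"grip":0},{"dx":-4,"dy":0,"dz":0,"roll":0,"grip":0},{"dx":-4,"dy":0,"dz":0,"roll":0,"grip":0}]'
```

```text
time: 6.78
tcp_pos: [0.5733, 0.0849, 0.0608]
tool_rot: [[0.046, 0.998, 0.051], [0.999, -0.046, -0.002], [-0.0, 0.051, -0.999]]
contact_force: [0.4, 0.1, 0.7]
gripper_width: 0.006
time: 7.03
tcp_pos: [0.5725, 0.0724, 0.0607]
tool_rot: [[0.047, 0.998, 0.051], [0.999, -0.047, -0.001], [0.001, 0.051, -0.999]]
contact_force: [-0.5, 1.5, -0.6]
gripper_width: 0.003
```

```bash
python3 -m handwheel '[{"dx":-4,"dy":0,"dz":0,"roll":0,"grip":0},{"dx":-4,"dy":0,"dz":0,"roll":0,"grip":0},{"dx":-4,"dy":0,"dz":0,"roll":0,"grip":0},{"dx":-4,"dy":0,"dz":0,"roll":0,"grip":0},{"dx":-4,"dy":0,"dz":0,"roll":0,"grip":0},{"dx":-4,"dy":0,"dz":0,"roll":0,"grip":0},{"dx":-4,"dy":0,"dz":0,"roll":0,"grip":0},{"dx":-4,"dy":0,"dz":0,"roll":0,"grip":0}]'
```

```text
time: 7.7
tcp_pos: [0.5706, 0.0372, 0.0608]
tool_rot: [[0.047, 0.998, 0.051], [0.999, -0.047, 0.0], [0.002, 0.051, -0.999]]
contact_force: [0.7, 2.5, -0.2]
gripper_width: 0.001
```

```bash
python3 -m handwheel '[{"dx":-4,"dy":0,"dz":0,"roll":0,"grip":0},{"dx":-4,"dy":0,"dz":0,"roll":0,"grip":0},{"dx":-4,"dy":0,"dz":0,"roll":0,"grip":0},{"dx":-4,"dy":0,"dz":0,"roll":0,"grip":0},{"dx":-4,"dy":0,"dz":0,"roll":0,"grip":0},{"dx":-4,"dy":0,"dz":0,"roll":0,"grip":0},{"dx":-4,"dy":0,"dz":0,"roll":0,"grip":0}]'
```

```text
time: 8.28
tcp_pos: [0.5691, 0.0062, 0.0608]
tool_rot: [[0.047, 0.998, 0.051], [0.999, -0.047, 0.0], [0.002, 0.05, -0.999]]
contact_force: [-0.6, 3.4, 0.1]
gripper_width: -0.0
```

```bash
python3 -m handwheel '[{"dx":-2.5,"dy":0,"dz":0,"roll":0,"grip":0},{"dx":-2.5,"dy":0,"dz":0,"roll":0,"grip":0},{"dx":-2.5,"dy":0,"dz":0,"roll":0,"grip":0},{"dx":-2.5,"dy":0,"dz":0,"roll":0,"grip":0},{"dx":-2.5,"dy":0,"dz":0,"roll":0,"grip":0},{"dx":-2,"dy":0,"dz":0,"roll":0,"grip":0}]'
python3 - <<'E'
from h import *
for c in ["side"]:
    d=r.camera(c);a=d["frame"][110:250,190:370];cv2.imwrite(f"pics/{c}3.png",cv2.cvtColor(cv2.resize(a,(720,560),interpolation=cv2.INTER_CUBIC),cv2.COLOR_RGB2BGR))
E
```

```text
time: 8.78
tcp_pos: [0.5683, -0.0103, 0.0608]
tool_rot: [[0.048, 0.998, 0.051], [0.999, -0.048, 0.0], [0.002, 0.05, -0.999]]
contact_force: [0.1, 3.3, -0.3]
gripper_width: 0.004
```

View pics/side3.png

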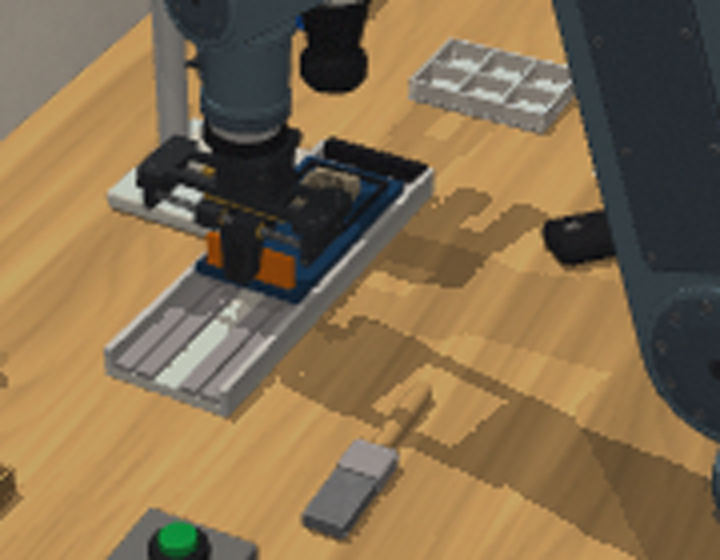

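The carrier slides level, with the finger on the rib and about 3 N on the tool. About 13 mm should be left, so I'll go slowly in short calls.

```bash
python3 -m handwheel '[{"dx":-1.5,"dy":0,"dz":0,"roll":0,"grip":0},{"dx":-1.5,"dy":0,"dz":0,"roll":0,"grip":0},{"dx":-1.5,"dy":0,"dz":0,"roll":0,"grip":0},{"dx":-1.5,"dy":0,"dz":0,"roll":0,"grip":0}]'
```

```text
time: 9.17
tcp_pos: [0.5679, -0.0169, 0.0607]
tool_rot: [[0.048, 0.998, 0.05], [0.999, -0.048, 0.0], [0.002, 0.05, -0.999]]
contact_force: [0.8, 2.3, 0.3]
gripper_width: 0.006
```

```bash
python3 -m handwheel '[{"dx":-1.5,"dy":0,"dz":0,"roll":0,"grip":0},{"dx":-1.5,"dy":0,"dz":0,"roll":0,"grip":0}]'; python3 -m handwheel '[{"dx":-1.5,"dy":0,"dz":0,"roll":0,"grip":0}]'
```

```text
time: 9.33
tcp_pos: [0.5676, -0.0202, 0.0606]
tool_rot: [[0.047, 0.998, 0.05], [0.999, -0.047, -0.0], [0.002, 0.05, -0.999]]
contact_force: [0.5, 3.2, 0.8]
gripper_width: 0.008
time: 9.42
tcp_pos: [0.5676, -0.0218, 0.0606]
tool_rot: [[0.047, 0.998, 0.05], [0.999, -0.047, -0.0], [0.002, 0.05, -0.999]]
contact_force: [0.0, 1.5, 0.2]
gripper_width: 0.003
```

```bash
for i in 1; do python3 -m handwheel '[{"dx":-1.5,"dy":0,"dz":0,"roll":0,"grip":0}]'; done; python3 -m handwheel '[{"dx":-1.5,"dy":0,"dz":0,"roll":0,"grip":0}]'
```

```text
time: 9.5
tcp_pos: [0.5677, -0.0222, 0.0606]
tool_rot: [[0.048, 0.998, 0.051], [0.999, -0.048, 0.003], [0.005, 0.051, -0.999]]
contact_force: [2.0, 15.4, 1.1]
gripper_width: 0.006
time: 9.58
tcp_pos: [0.5678, -0.0221, 0.0606]
tool_rot: [[0.049, 0.997, 0.051], [0.999, -0.049, 0.005], [0.008, 0.051, -0.999]]
contact_force: [2.3, 10.4, 0.6]
gripper_width: 0.003
```

Motion stopped with 10–15 N at about the predicted place, so it is probably in the notches. I'll back off and check.

```bash
python3 -m handwheel '[{"dx":4,"dy":0,"dz":0,"roll":0,"grip":0},{"dx":12,"dy":0,"dz":0,"roll":0,"grip":0},{"dx":25,"dy":0,"dz":0,"roll":0,"grip":0},{"dx":35,"dy":0,"dz":0,"roll":0,"grip":0},{"dx":35,"dy":0,"dz":-20,"roll":0,"grip":0},{"dx":30,"dy":0,"dz":-30,"roll":0,"grip":0},{"dx":0,"dy":0,"dz":-35,"roll":0,"grip":0},{"dx":0,"dy":0,"dz":0,"roll":0,"grip":0}]'
python3 - <<'E'
from h import *
for c in ["side","top"]:
    d=r.camera(c);a=d["frame"][110:250,190:370];cv2.imwrite(f"pics/{c}4.png",cv2.cvtColor(cv2.resize(a,(720,560),interpolation=cv2.INTER_CUBIC),cv2.COLOR_RGB2BGR))
E
```

```text
time: 10.25
tcp_pos: [0.5697, 0.1246, 0.1477]
tool_rot: [[0.052, 0.997, 0.049], [0.999, -0.052, 0.001], [0.003, 0.049, -0.999]]
contact_force: [2.1, -0.3, 0.1]
gripper_width: 0.004
```

View pics/side4.png

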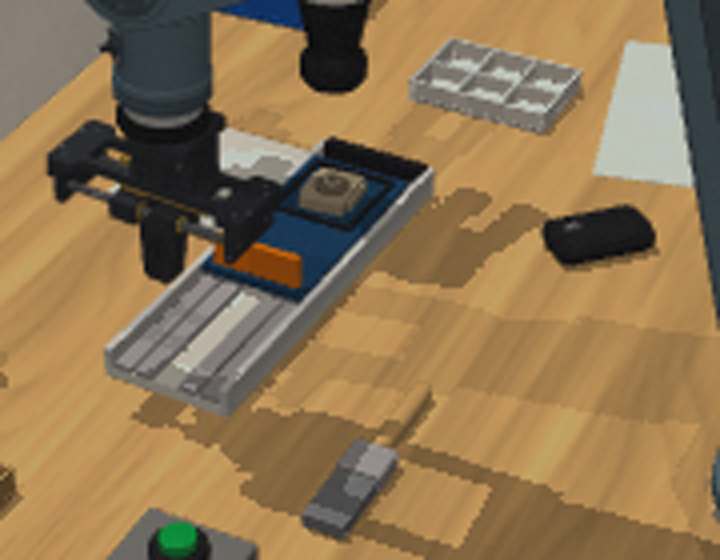

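View pics/top4.png

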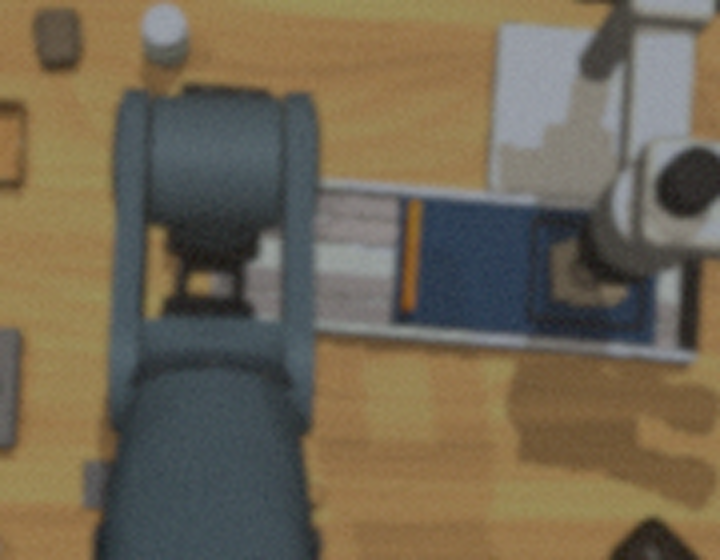

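```bash
python3 - <<'E'
from h import *
t=r.camera("top");s=r.camera("side")
print("before",tri([(t,(260.5,185)),(s,(250.8,187.2))]).round(4))
print("after",tri([(t,(292.3,187.6)),(s,(265.2,173.6))]).round(4))
# predicted side view of board near-tail & rib top corner for dropped / undropped
u=np.array([-.048,-.9988]);n=np.array([.9988,-.048]);seat=np.array([.5595,-.1355])
for dz in(.012,.018):
    for nm,x,y,z in[("ribtop+rear near",-104,-45,.052),("ribtop rear far",-104,45,.052),("tail near",-110,-55,.02),("front near",110,-55,.02)]:
        P=np.r_[seat+u*x/1e3+n*y/1e3,z+dz];print(dz,nm,((proj(s,P)-[190,110])*4).round(0),((proj(t,P)-[190,110])*4).round(0))
w=r.camera("wrist");cv2.imwrite("pics/wrist4.png",cv2.cvtColor(w["frame"],cv2.COLOR_RGB2BGR))
print([(x["xy"],round(x["confidence"],2),ray(w,x["xy"],.048).round(4)) for x in r.landmark_of("wrist","capture_top")])
E
```

```text
before [0.5226 0.0684 0.071 ]
after [ 0.5176 -0.0362  0.0652]
0.012 ribtop+rear near [295. 259.] [401. 308.]
0.012 ribtop rear far [211. 233.] [408. 201.]
0.012 tail near [302. 293.] [389. 325.]
0.012 front near [407. 180.] [653. 345.]
0.018 ribtop+rear near [295. 253.] [402. 307.]
0.018 ribtop rear far [211. 227.] [409. 199.]
0.018 tail near [302. 288.] [390. 324.]
0.018 front near [407. 175.] [654. 344.]
[]
```

View pics/wrist4.png

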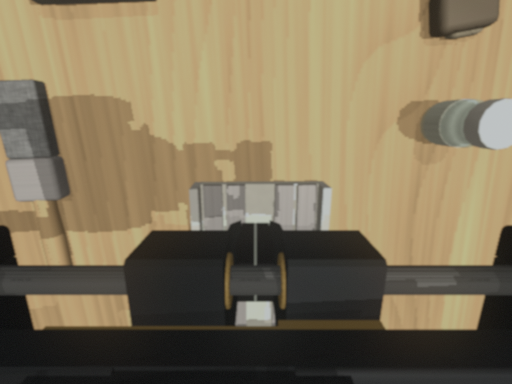

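Triangulating the rib's top corner gives 71 mm before and 65 mm now, a 6 mm drop. The gap to the black stop is also about 20 mm, so the carrier is docked. Next is the small grey box.

```bash
python3 -m handwheel '[{"dx":20,"dy":-25,"dz":-10,"roll":0,"grip":0},{"dx":20,"dy":-25,"dz":-10,"roll":0,"grip":0},{"dx":20,"dy":-25,"dz":0,"roll":0,"grip":0},{"dx":20,"dy":-25,"dz":0,"roll":0,"grip":0},{"dx":20,"dy":-15,"dz":0,"roll":0,"grip":0},{"dx":20,"dy":0,"dz":0,"roll":0,"grip":0},{"dx":0,"dy":0,"dz":0,"roll":0,"grip":0}]'
python3 - <<'E'
from h import *
w=r.camera("wrist");cv2.imwrite("pics/wrist5.png",cv2.cvtColor(w["frame"],cv2.COLOR_RGB2BGR))
g=mask(w,(50,120,60),(75,255,255));print([(b,ray(w,b[0],.048).round(4)) for b in blobs(g,40)])
print([(x["xy"],round(x["confidence"],2),ray(w,x["xy"],.048).round(4)) for x in r.landmark_of("wrist","capture_top")])
E
```

```text
time: 11.13
tcp_pos: [0.4502, 0.245, 0.147]
tool_rot: [[0.071, 0.997, 0.021], [0.997, -0.071, -0.004], [-0.002, 0.021, -1.0]]
contact_force: [0.8, 0.3, 0.6]
gripper_width: 0.007
[((array([234.1, 109.3]), [225, 95, 27, 23, 80]), array([0.4417, 0.3172, 0.048 ]))]
[([241.7, 96.3], 0.82, array([0.4485, 0.3265, 0.048 ]))]
```

View pics/wrist5.png

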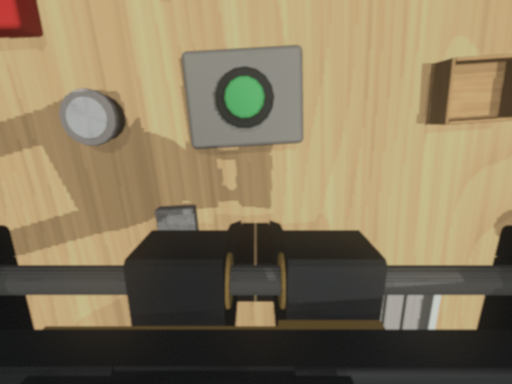

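The green button at (244,97) is centred on the small grey box. The loupe is at (90,117) and part of the red box is at top left. The press point is about (0.450, 0.3265).

```bash
python3 -m handwheel '[{"dx":28,"dy":-2,"dz":0,"roll":0,"grip":0},{"dx":28,"dy":-2,"dz":0,"roll":0,"grip":0},{"dx":25,"dy":-2,"dz":0,"roll":0,"grip":0},{"dx":0,"dy":0,"dz":20,"roll":0,"grip":0},{"dx":0,"dy":0,"dz":20,"roll":0,"grip":0},{"dx":0,"dy":0,"dz":15,"roll":0,"grip":0},{"dx":0,"dy":0,"dz":0,"roll":0,"grip":0}]'
python3 - <<'E'
from h import *
print(r.state()["tcp_pos"])
w=r.camera("side");a=w["frame"][190:290,170:290];cv2.imwrite("pics/side6.png",cv2.cvtColor(cv2.resize(a,(720,600),interpolation=cv2.INTER_CUBIC),cv2.COLOR_RGB2BGR))
E
```

```text
time: 11.82
tcp_pos: [0.4575, 0.3173, 0.0867]
tool_rot: [[0.084, 0.996, 0.019], [0.996, -0.083, -0.009], [-0.007, 0.02, -1.0]]
contact_force: [-1.5, -0.1, 0.3]
gripper_width: 0.004
[0.45749562 0.31726573 0.08668691]
```

View pics/side6.png

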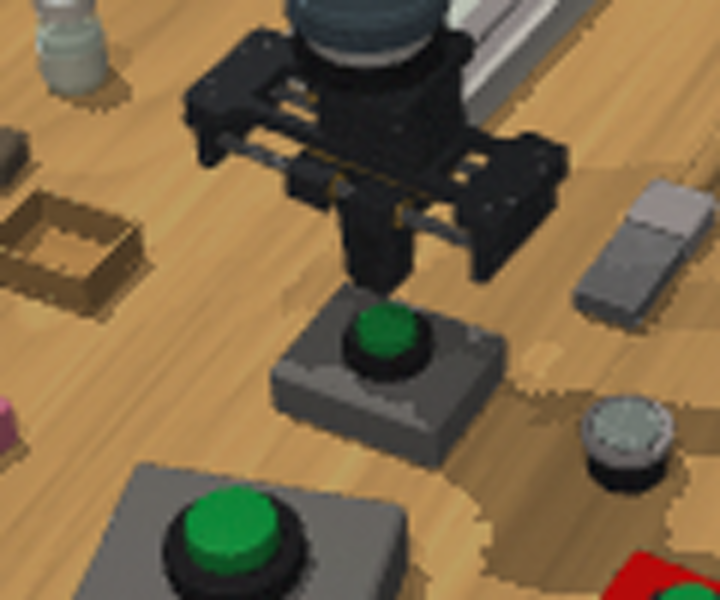

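```bash
python3 -m handwheel '[{"dx":9,"dy":-8,"dz":0,"roll":0,"grip":0},{"dx":0,"dy":0,"dz":8,"roll":0,"grip":0},{"dx":0,"dy":0,"dz":6,"roll":0,"grip":0},{"dx":0,"dy":0,"dz":0,"roll":0,"grip":0}]'
python3 - <<'E'
from h import *
p=r.state()["tcp_pos"];R=r.state()["tool_rot"];print(p,"err tool",(R.T@(np.array([.4503,.3267,p[2]])-p)).round(4))
E
```

```text
time: 12.2
tcp_pos: [0.4534, 0.3261, 0.075]
tool_rot: [[0.088, 0.996, 0.023], [0.996, -0.088, -0.008], [-0.006, 0.024, -1.0]]
contact_force: [-0.3, -0.4, 0.6]
gripper_width: 0.004
[0.45337831 0.32608948 0.07500731] err tool [ 0.0003 -0.0031 -0.0001]
```

```bash
python3 -m handwheel '[{"dx":0,"dy":-3.5,"dz":4,"roll":0,"grip":0},{"dx":0,"dy":0,"dz":4,"roll":0,"grip":0},{"dx":0,"dy":0,"dz":3,"roll":0,"grip":0},{"dx":0,"dy":0,"dz":2,"roll":0,"grip":0}]'
```

```text
time: 12.53
tcp_pos: [0.451, 0.3268, 0.0632]
tool_rot: [[0.087, 0.996, 0.026], [0.996, -0.087, -0.007], [-0.004, 0.027, -1.0]]
contact_force: [-7.1, -3.4, 24.5]
gripper_width: 0.005
```

24.5 N is more than the button's spring should give at this height. I'll look before going further.

```bash
python3 - <<'E'
from h import *
w=r.camera("side");a=w["frame"][190:290,170:290];cv2.imwrite("pics/side7.png",cv2.cvtColor(cv2.resize(a,(720,600),interpolation=cv2.INTER_CUBIC),cv2.COLOR_RGB2BGR))
w=r.camera("wrist");cv2.imwrite("pics/wrist7.png",cv2.cvtColor(w["frame"],cv2.COLOR_RGB2BGR))
s=r.state();print(s["contact_force"],s["moment"],s["tcp_pos"],s["joint_positions"])
E
```

```text
[-3.296195   -2.04210947  7.73744091] [-0.26383928  0.51714542 -0.0186138 ] [0.45087252 0.32681197 0.06350518] [ 24.24927868  21.94293997 102.57270119  -1.19800584  54.30694298
  29.94051569]
```

View pics/side7.png

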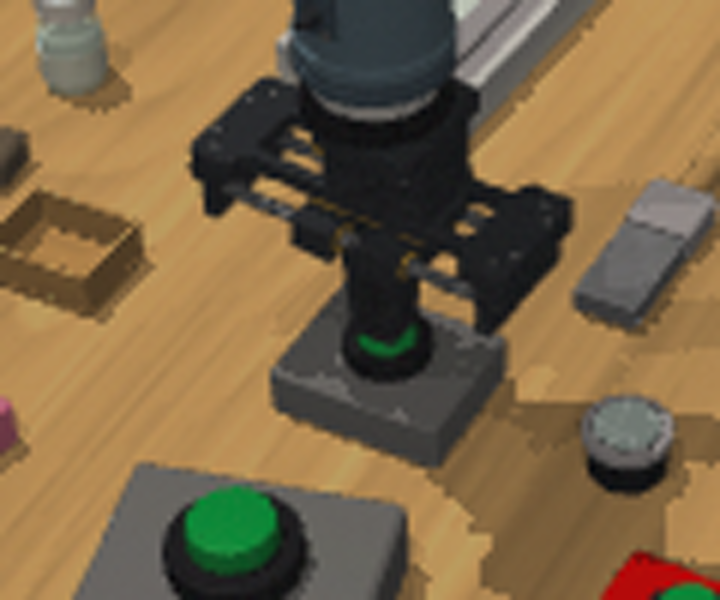

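View pics/wrist7.png

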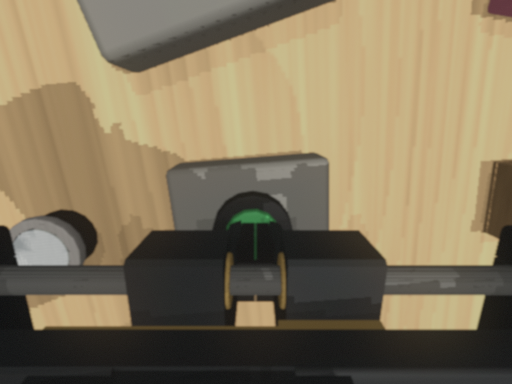

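The fingers sit on the green button, and the force has settled to 7.7 N. I'll press on in small steps.

```bash
python3 -m handwheel '[{"dx":1,"dy":0,"dz":1,"roll":0,"grip":0}]'; python3 -m handwheel '[{"dx":1,"dy":0,"dz":1,"roll":0,"grip":0}]';
```

```text
time: 12.72
tcp_pos: [0.4509, 0.3271, 0.0633]
tool_rot: [[0.087, 0.996, 0.025], [0.996, -0.086, -0.009], [-0.007, 0.026, -1.0]]
contact_force: [-4.0, -9.6, 15.5]
gripper_width: 0.003
time: 12.8
tcp_pos: [0.4509, 0.3271, 0.0633]
tool_rot: [[0.086, 0.996, 0.024], [0.996, -0.086, -0.011], [-0.009, 0.025, -1.0]]
contact_force: [-6.0, -9.6, 15.6]
gripper_width: 0.005
```

```bash
for i in 1 ; do python3 -m handwheel '[{"dx":0,"dy":0,"dz":-1,"roll":0,"grip":0}]'|sed -n '2p;4p'; python3 -m handwheel '[{"dx":0,"dy":0,"dz":-1.5,"roll":0,"grip":0}]'|sed -n '2p;4p';python3 -m handwheel '[{"dx":0,"dy":0,"dz":-1.5,"roll":0,"grip":0}]'|sed -n '2p;4p';python3 -m handwheel '[{"dx":0,"dy":0,"dz":-1.5,"roll":0,"grip":0}]'|sed -n '2p;4p'; done
```

```text
tcp_pos: [0.4509, 0.3268, 0.0648]
contact_force: [-2.5, 0.7, 3.8]
tcp_pos: [0.4509, 0.3268, 0.0667]
contact_force: [-1.4, -0.3, 3.1]
tcp_pos: [0.4509, 0.3269, 0.0684]
contact_force: [-0.7, -1.2, 2.1]
tcp_pos: [0.4509, 0.3269, 0.0701]
contact_force: [-0.3, 0.3, -0.6]
```

The force rose from 0 at z≈0.0695 to a rigid stop at 0.0633. That is 6 mm of travel with the spring's 1.5–5 N profile, so the button was fully down for about 0.3 s. Now I'll move clear and check.

```bash
python3 -m handwheel '[{"dx":0,"dy":0,"dz":-20,"roll":0,"grip":0},{"dx":0,"dy":0,"dz":-30,"roll":0,"grip":0},{"dx":0,"dy":0,"dz":-30,"roll":0,"grip":0},{"dx":0,"dy":0,"dz":-20,"roll":0,"grip":0},{"dx":0,"dy":0,"dz":0,"roll":0,"grip":0},{"dx":0,"dy":0,"dz":0,"roll":0,"grip":0},{"dx":0,"dy":0,"dz":0,"roll":0,"grip":0}]'
python3 - <<'E'
from h import *
t=r.camera("top");s=r.camera("side")
cv2.imwrite("pics/side8.png",cv2.cvtColor(s["frame"],cv2.COLOR_RGB2BGR));a=t["frame"][100:250,170:370];cv2.imwrite("pics/top8.png",cv2.cvtColor(cv2.resize(a,(800,600),interpolation=cv2.INTER_CUBIC),cv2.COLOR_RGB2BGR))
a=s["frame"][130:280,190:310];cv2.imwrite("pics/side8c.png",cv2.cvtColor(cv2.resize(a,(480,600),interpolation=cv2.INTER_CUBIC),cv2.COLOR_RGB2BGR))
E
```

```text
time: 13.72
tcp_pos: [0.4476, 0.3277, 0.1709]
tool_rot: [[0.086, 0.996, 0.022], [0.996, -0.086, -0.013], [-0.011, 0.023, -1.0]]
contact_force: [0.5, -0.3, -1.3]
gripper_width: 0.005
```

View pics/side8c.png

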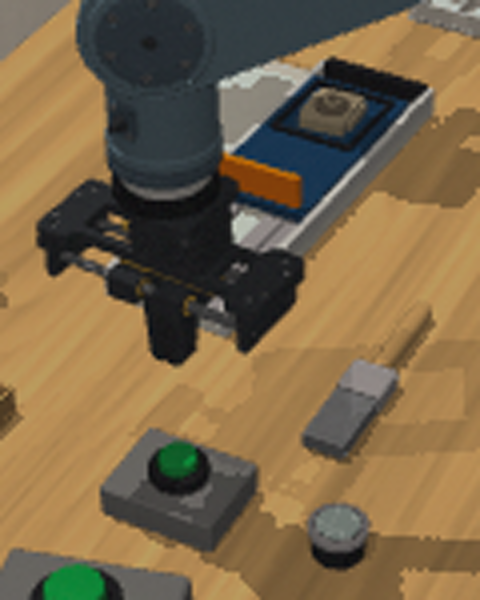

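View pics/top8.png

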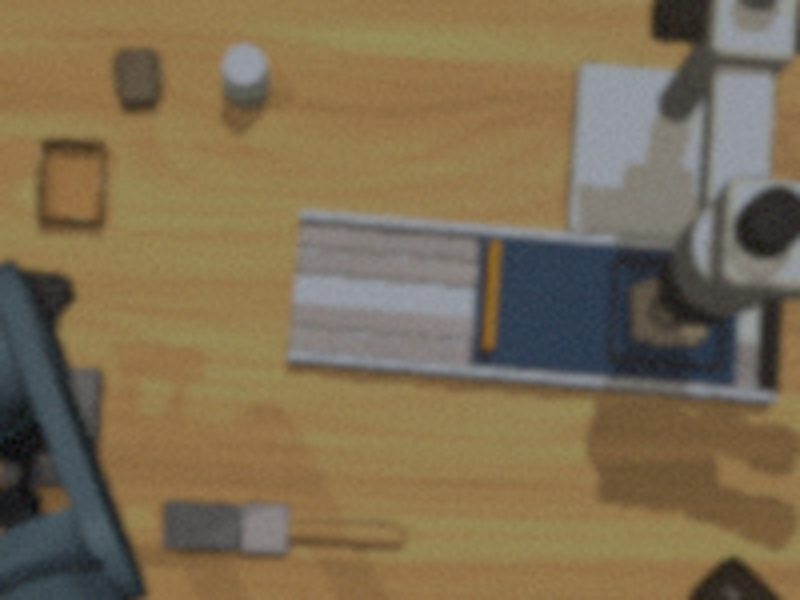

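View pics/side8.png

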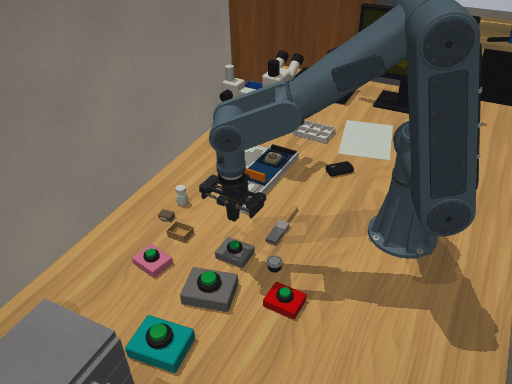

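The carrier sits level in the dock with the stop gap visible, and the fossil is inside its rim. The button is up again, the bystanders are where they were, and the arm touches nothing. Handing in.

```bash
python3 -c "
from plant import r
print(r.finish_job())"
```

```text
the job is handed in; nothing more can be done
None
```

I pushed the carrier home on its orange rib, pressed the green button on the small grey box fully down, and moved clear. I handed the job in at about 14 s of the 45 s allowed; no verdict was reported.

- **Carrier:** It slid with 2–3.5 N, then stopped hard with 10–15 N at the place I had worked out for docking. The rib's top went from 71 mm to 65 mm, a 6 mm drop. The gap to the black stop is about 20 mm.
- **Button:** It travelled about 6 mm to a hard stop with the expected spring force, and was held down for about 0.3 s.
- **Last pictures:** The button is back up, the carrier is level and the fossil is still inside its rim, partly hidden by the scope in the top view. The bystanders visible in the last pictures look where they were, and the robot touches nothing.

**Checks that disagreed:**
- The button met the finger about 4.5 mm higher than the stated fingertip length and button height give.
- The force at the bottom of the press briefly read 24.5 N.
- The tool leaned by up to 3° during the moves.

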